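# Free and open a shop cupboard held by a sprung safety hook

### The arm

A 6-joint arm with a two-finger parallel gripper is mounted at the origin on the work surface. World frame = base frame: x ahead of the robot, y to its left, z up, the work surface at z = 0. Lengths are in m, angles in degrees, forces in N, time in s.
With the tool pointing down it reaches from about 0.4 to 0.825 m from the base axis. Payload 7 kg.
Tool frame: the origin (TCP) lies at the very end of the fingers, on their centre line; the grasp point (between the pads) lies r.pinch_z behind it (r.pinch_z is the distance from the TCP to the grasp point, in m); z points along the fingers, y is the direction in which the jaws open and shut (so a half turn about z gives the same grasp; the last joint's range is limited). The gripper opens to 88 mm and grips with 3 to 60 N. Pads are 19 mm wide; open, the fingers measure 130 mm over their backs; the gripper's body (78 mm by 193 mm) begins 47 mm behind the grasp point.
Start: joints at [-57.577, 20.546, 0.682, 0, -70.136, -16.507], TCP at [0.185, -0.649, 0.227] pointing down, gripper open.
Joint ranges: [-176.03, 176.03], [-82.01, 121.73], [-58.28, 71.71], [-173.87, 95.51], [-174.79, -0.11], [-173.66, 173.66]. Speed limits (degrees/s): [136.94, 136.94, 172.46, 180, 180, 180].

### API

Orientations are given as [roll, pitch, yaw] about the fixed x, y, z axes, in that order (R = Rz(yaw) Ry(pitch) Rx(roll)).
In Python, from plant import r gives the robot as it stands. The module is installed in compiled form; this text tells all that it offers.
- The arm moves only by the tool servo_tool, never from a script. Its argument "steps" is a list of rows, each a list of 5 numbers: the finger opening in cm, from 0 to 8.76, then the shift along the tool's x, y, z in cm, then the turn about the tool's z in degrees. In form: [[fingers, x, y, z, spin], ...]. A call has 1 to 8 rows; each row shifts and turns the commanded pose from where the row before left it, along the tool's axes as they then stand; what a row does not reach is not made up. A row lasts 1/8 s, in which the tool goes at most 62.5 mm and 10.7 degrees, less where a joint would pass 70% of its speed; a pose out of reach is approached as far as the arm can. A call with a gripper value outside its range is refused whole. The fingers move at their own pace and stop on an object; "squeeze" is the grip in N (left out, the last holds). Time passes only in rows, so rows that do not move let the fingers close. It gives the time, the measured TCP pose, the force and the opening at its end, in the units of the state.
- r.get_state(): the state, without advancing time (a new reading comes with each control period).
- r.capture(name): name is "scene" or "top" or "wrist"; returns the picture (400x640x3 uint8, red, green, blue); there is no depth.
- r.calibration(name): a dict with "K" (3x3 intrinsics, pixels), "rvec" (rotation vector, rad) and "tvec" (3), from world to camera coordinates, as OpenCV has them; the wrist camera has in their place "tool_from_camera" (4x4, takes a point from camera to tool coordinates, whose origin is the TCP and whose axes are the flange's). Camera axes: x right, y down, z forward; pixel columns grow to the right and rows downward; lengths in m; the calibration is good to about 2 mm. A picture is of the moment at which its call begins: read the wrist's pose just before it. calibration takes no time and is no camera call.
- r.close_job(): hands the job in, once; it reports no verdict.
The state is a dict: "time_s": time; "joints": joint angles; "qd": joint speeds; "joint_torque": joint torques, N m; "tcp_pos": TCP position; "eef_rot": TCP orientation; "contact_force": force on the tool from outside, world axes, zero at the start; "moment": the same for the moment, N m; "gripper_width": finger opening in m.
Only numpy, scipy, OpenCV 4.12 (cv2) and the standard library are available. Lean on these libraries where they do the work, as an engineer would, in place of code of your own. Each camera call takes 0.05 s, during which the arm holds its last target.

### The job

The little wooden cupboard on the shop counter is held shut by a child-safety hook: reach down with shut fingers through the slot in its top just behind the door, feel for the hook's pad, press it down gently until the hook drops clear, and keep it pressed while you push the door outward off its catch. Then swing the door well open, past 45 degrees, let go and leave it standing there. The latch is plastic, so never load the cupboard with more than 18 N anywhere, and do not disturb the ramekin, jar and bowl around it.

Things in the scene. Friction and masses are not known exactly. Their poses are not given: they have to be found in the camera images.
- cabinet: Wooden cupboard, fixed to the counter, 180 deep, 280 wide, 200 high. Origin: centre of its underside; z up, -x out of the front, y along the door. The door panel, 15 thick, lies in front of the carcass, top edge level with the cupboard's top, inner face at x = -90 when shut.
- slot (a point): Centre of the mouth of the slot in the cupboard's top, at its top height; fixed, axes as the cupboard's. The slot lies right behind the door: 38 across (cupboard x = -90 to -52), 80 long (y = 30 to 110). 210 along the door from the hinge.
- pad_line (a point): Point at the cupboard's top height right above the middle of the hook's pad (white plastic, level, 30 in x by 44 in y); moves with the door, over the slot's centre when shut. The pad is on an adjusting stem, set differently every time; its height is not reported: untouched, its face lies anywhere from 6 to 30 below this point and must be felt. Keeps clear of the door's inner face by 4.
- catch (a point): Middle of the lower edge of the fixed steel catch plate, 6 thick, at the slot's inner edge, 57 below the top. The hook's barb sits behind it. The pad is sprung: moves down from about 3 N, 0.5 N more per mm; barb clears at 7 of travel (6.5 N), hard stop at 10.5 (8.5 N), then force shoots up. Keep it pressed between these till the door is 16 out at the slot (0.08 rad); then the hook is past the plate.
- hinge_top (a point): Top end of the door's vertical hinge line, at the cupboard's top height; fixed, axes as the cupboard's. It is at cupboard x = -97.5, y = -140, in the middle of the panel's thickness. Shut, the door runs from here 280 towards +y.
- door (a joint): Door angle in rad: 0 shut, growing as the free edge (at +y of the cupboard) swings out to the cupboard's -x side, anticlockwise from above; at most 1.7. With the hook holding it has about 0.007 rad of play. The hinge is slightly stiff (about 1 N at the slot): the door stays where left. About 0.5 kg, small knob in front near the free edge. The hook rides on the door.
- door_edge (a point): Top of the door's free edge, in the middle of its thickness, 280 from the hinge line; it moves with the door.
- ramekin_mid (a point): Centre of a small white ceramic ramekin, 70 across, 40 high, on the cupboard's top near the hinge end; bystander.
- jar_mid (a point): Centre of a glass jar with steel cap, 70 across, 110 high, standing behind the cupboard; bystander.
- bowl_mid (a point): Centre of a white ceramic bowl, 110 across, 50 high, on the counter in front of the cupboard, outside the door's sweep; bystander.

How it is judged:
By the outcome, as a careful person would: the job done as asked, in the order asked, and still so for the second after the job is handed in, with the robot touching nothing.
It also fails if it takes over 51 s, if anything falls off the work surface, if the arm or the gripper's body presses on something with over 40 N, if the wrist force passes 120 N, or if a joint passes its speed limit or range.

## Working session

There is one attempt and no reset: what is moved stays moved. The work goes in short steps, Python scripts to look and compute and a tool call to move; the robot and the scene stay as the last step left them, time stands still between calls to the robot, and variables do not carry over. Pictures are saved under pics/ and viewed, and the job is handed in when it is done.

Besides the shell and the picture viewer there is one more tool, called after "Request:" in YAML: its name, and indented under it one key for each argument. servo_tool: Moves the arm, as the interface text tells. Its arguments: {"type":"object","properties":{"steps":{"type":"array","items":{"type":"array","items":{"type":"number"}}},"squeeze":{"type":"number"}},"required":["steps"]}

```bash
mkdir -p pics
python3 - <<'E'
from plant import r
import cv2
s=r.get_state()
for k in("time_s","tcp_pos","eef_rot","contact_force","gripper_width","joints"):print(k,s[k])
print(r.pinch_z)
for n in("scene","top"):
    im=r.capture(n);cv2.imwrite(f"pics/{n}1.png",im[:,:,::-1]);c=r.calibration(n);print(n,c)
print(r.calibration("wrist"))
E
```

```text
time_s 0.0
tcp_pos [ 0.18497712 -0.64865266  0.22561964]
eef_rot [ 1.79905504e+02 -7.79620059e-03 -1.64087308e+02]
contact_force [-1.05081122e+00 -2.30090680e-04 -5.22644749e-01]
gripper_width 0.08772629228167861
joints [-5.75744890e+01  2.05914493e+01  6.33597590e-01 -2.06103094e-02
 -7.01349639e+01 -1.65058065e+01]
0.0188
scene {'K': array([[475.69764545,   0.        , 324.56034793],
       [  0.        , 475.69764545, 194.45233493],
       [  0.        ,   0.        ,   1.        ]]), 'rvec': array([ 1.58348232,  2.02949375, -0.81409366]), 'tvec': array([ 0.11776931, -0.28282915,  1.58626696])}
top {'K': array([[385.72953277,   0.        , 316.6633146 ],
       [  0.        , 385.72953277, 199.07799316],
       [  0.        ,   0.        ,   1.        ]]), 'rvec': array([ 2.17515107, -2.12515733,  0.11712597]), 'tvec': array([0.00731821, 0.55299409, 1.07131535])}
{'K': array([[347.7959647 ,   0.        , 318.55819663],
       [  0.        , 347.7959647 , 195.58184583],
       [  0.        ,   0.        ,   1.        ]]), 'tool_from_camera': array([[-9.95041159e-04, -9.63865900e-01, -2.66386068e-01,
         7.06326571e-02],
       [ 9.99999435e-01, -1.05862699e-03,  9.51020492e-05,
         5.84165928e-04],
       [-3.73669104e-04, -2.66385823e-01,  9.63866409e-01,
        -1.58165085e-01],
       [ 0.00000000e+00,  0.00000000e+00,  0.00000000e+00,
         1.00000000e+00]])}
```

View pics/scene1.png

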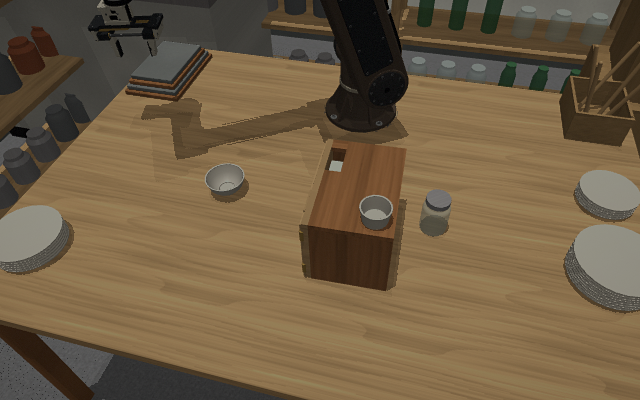

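View pics/top1.png

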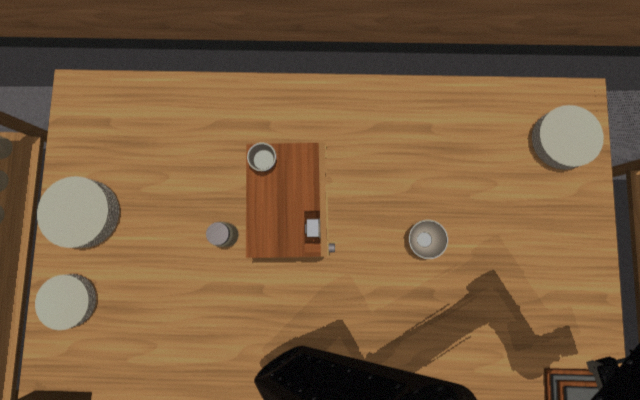

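Top view: the cupboard spans about (247–327, 143–258), with its front facing image-right (world −y). The slot and white pad are at about (313, 228), the ramekin at (262, 157), the jar at (220, 235) and the bowl at (428, 240). Next I zoom in and measure.

```bash
cat > h.py <<'E'
import numpy as np,cv2
from plant import r
def ray(n,uv,z):
    c=r.calibration(n);K,R,t=c["K"],cv2.Rodrigues(c["rvec"])[0],c["tvec"]
    uv=np.atleast_2d(np.array(uv,float));o=-R.T@t
    d=(R.T@np.linalg.inv(K)@np.c_[uv,np.ones(len(uv))].T).T
    return o+d*((z-o[2])/d[:,2])[:,None]
def proj(n,P):
    c=r.calibration(n);return cv2.projectPoints(np.array(P,float).reshape(-1,3),c["rvec"],c["tvec"],c["K"],None)[0].reshape(-1,2)
E
python3 - <<'E'
from h import *
im=cv2.imread("pics/top1.png");hsv=cv2.cvtColor(im,cv2.COLOR_BGR2HSV)
for p in[(280,200),(323,200),(350,200),(313,228),(313,216),(200,180)]:print(p,hsv[p[1],p[0]])
m=cv2.inRange(hsv,(0,110,40),(13,255,255))
m[:130]=0;m[270:]=0;m[:,:230]=0;m[:,340:]=0
c=max(cv2.findContours(m,0,2)[0],key=cv2.contourArea);rc=cv2.minAreaRect(c);print(rc);b=cv2.boxPoints(rc)
print(ray("top",b,.2))
cv2.imwrite("pics/topz.png",cv2.resize(im[130:270,230:350],None,fx=5,fy=4.2,interpolation=0)[:600])
s=cv2.imread("pics/scene1.png");cv2.imwrite("pics/scz.png",cv2.resize(s[130:300,290:420],None,fx=3.5,fy=3.5,interpolation=0))
E
```

```text
(280, 200) [ 12 177 111]
(323, 200) [ 14 139 160]
(350, 200) [ 16 137 156]
(313, 228) [120   3 168]
(313, 216) [ 12 177  72]
(200, 180) [ 16 135 162]
((283.0, 200.0), (116.0, 74.0), 90.0)
[[0.67110076 0.19650646 0.2       ]
 [0.67483459 0.01257332 0.2       ]
 [0.39048519 0.00602363 0.2       ]
 [0.38614886 0.18314984 0.2       ]]
```

View pics/topz.png

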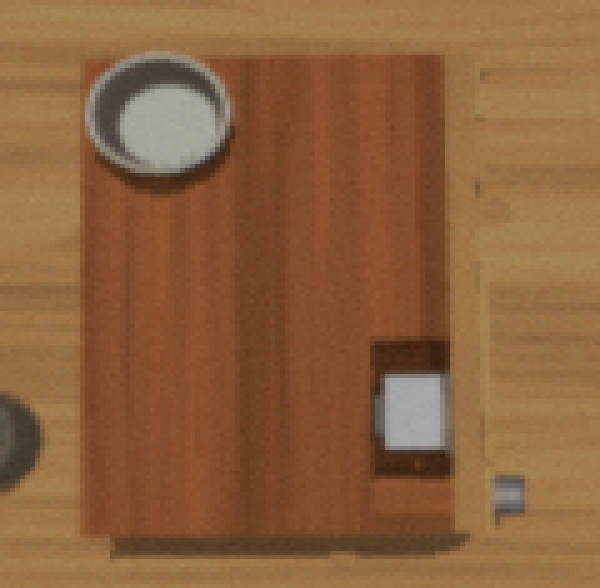

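View pics/scz.png

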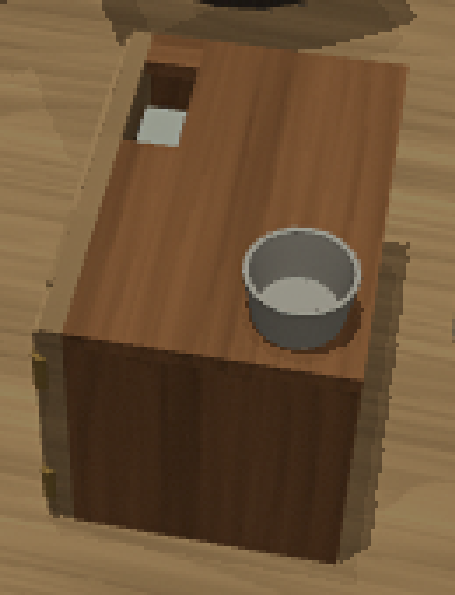

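```bash
cat > fit.py <<'E'
from h import *
def fit(n,W,cab):
    a=np.array(cab)/1000.;W=W[:,:2]
    A,B=a-a.mean(0),W-W.mean(0)
    th=np.arctan2((A[:,0]*B[:,1]-A[:,1]*B[:,0]).sum(),(A*B).sum())
    R=np.array([[np.cos(th),-np.sin(th)],[np.sin(th),np.cos(th)]]);t=W.mean(0)-R@a.mean(0)
    res=W-(a@R.T+t);print(n,"yaw",np.degrees(th),"org",t,"res mm\n",(res*1000).round(1))
    return th,t
E
python3 - <<'E'
from fit import *
T=np.array([(80,57),(445,55),(80,535),(454,535),(372,342),(449,342),(372,477),(451,477)],float)
cab=[(90,-140),(-90,-140),(90,140),(-90,140),(-52,30),(-90,30),(-52,110),(-90,110)]
uv=np.c_[230+T[:,0]/5-.5,130+T[:,1]/4.2-.5]
fit("top",ray("top",uv,.2),cab)
S=np.array([(362,381),(64,333),(407,65),(150,37)],float)
uv=np.c_[290+S[:,0]/3.5-.5,130+S[:,1]/3.5-.5]
fit("scene",ray("scene",uv,.2),[(90,-140),(-90,-140),(90,140),(-90,140)])
# bowl, jar, ramekin
print(ray("top",[(428,240)],.03),ray("top",[(220,235)],.11),ray("top",[(262,157)],.24))
E
```

```text
top yaw 92.15512363510221 org [0.53114584 0.10113463] res mm
 [[ 0.7  1.3]
 [-1.2 -0.2]
 [ 0.9 -1.3]
 [-1.5 -0.6]
 [-0.7 -0.4]
 [-1.3  0.2]
 [ 1.8  0.4]
 [ 1.3  0.5]]
scene yaw 92.82850478710895 org [0.53237562 0.10096801] res mm
 [[ 0.2 -1.2]
 [-2.4  0.8]
 [-0.6  0.3]
 [ 2.9  0.1]]
[[ 0.44362882 -0.29753494  0.03      ]] [[0.44172593 0.27247738 0.11      ]] [[0.62450934 0.14848719 0.24      ]]
```

Both views agree: yaw is about 92.3° and the origin about (0.5315, 0.101). That puts the slot centre near (0.464, 0.027), within reach. I close the fingers, raise the tool and turn it so the jaw axis runs along the slot.

Request:
servo_tool:
  steps:
    - [0,0,0,-0.8,-9.5]
    - [0,0,0,-0.8,-9.5]
    - [0,0,0,-0.8,-9.5]
    - [0,0,0,-0.8,-9.5]
    - [0,0,0,-0.8,-9.5]
    - [0,0,0,-0.8,-9.5]
    - [0,0,0,-0.8,-9.5]
    - [0,0,0,-0.8,-9.5]
  squeeze: 10

```text
time_s: 1.1
tcp_pos: [0.185, -0.6488, 0.2902]
eef_rot: [180.0, 0.1, -87.8]
contact_force: [0.6, 0.2, -0.5]
gripper_width: 0.0132
```

Request:
servo_tool:
  steps:
    - [0,-3.5,-3,0,0]
    - [0,-3.5,-3,0,0]
    - [0,-3.5,-3,0,0]
    - [0,-3.5,-3,0,0]
    - [0,-3.5,-3,0,0]
    - [0,-3.5,-3,0,0]
    - [0,-3.5,-3,0,0]
    - [0,-3.5,-3,0,0]

```text
time_s: 2.1
tcp_pos: [0.4162, -0.3598, 0.2903]
eef_rot: [180.0, 0.0, -88.1]
contact_force: [1.4, -0.8, -0.3]
gripper_width: 0.0007
```

Request:
servo_tool:
  steps:
    - [0,-4.5,-0.8,0,0]
    - [0,-4.5,-0.8,0,0]
    - [0,-4.5,-0.8,0,0]
    - [0,-4.5,-0.8,0,0]
    - [0,-4.5,-0.8,0,0]
    - [0,-3.5,-0.8,0,0]
    - [0,-2.5,-0.8,0,0]
    - [0,-1,-0.8,0,0]

```text
time_s: 3.1
tcp_pos: [0.4697, -0.0631, 0.2905]
eef_rot: [180.0, 0.0, -88.0]
contact_force: [-0.3, 0.3, -0.6]
gripper_width: 0.0005
```

Run:
```python
from h import *
s=r.get_state();print(s["tcp_pos"],s["eef_rot"],s["contact_force"],s["gripper_width"],s["joints"])
im=r.capture("wrist")[:,:,::-1].copy();cv2.imwrite("pics/w1.png",im)
```

```text
[ 0.46973427 -0.06305743  0.29045904] [ 1.79990609e+02  1.02038635e-02 -8.79849269e+01] [-0.29727321  0.26316964 -0.5951583 ] 0.00048063815225891216 [ 1.62150944e+01 -1.04643057e+00 -1.75579419e+01 -1.27199708e-02
 -7.34950903e+01 -1.41964060e+01]
```

View pics/w1.png

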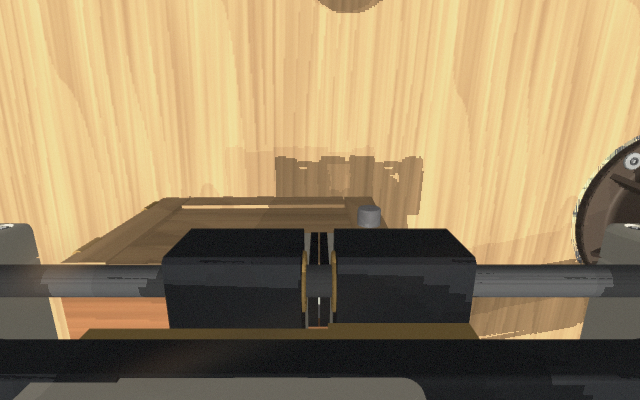

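The wrist camera looks outward and shows only the door's front face and the knob (368, 215). The slot is hidden behind the fingers, so I use the two-view fit. I move over the slot, then go down to just above its mouth.

Request:
servo_tool:
  steps:
    - [0,-3,0.1,0,0]
    - [0,-3,0.1,0,0]
    - [0,-2,0.05,0,-0.3]
    - [0,-1,0,0,0]
    - [0,0,0,2,0]
    - [0,0,0,3,0]
    - [0,0,0,2,0]
    - [0,0,0,0.6,0]

```text
time_s: 4.15
tcp_pos: [0.4635, 0.0247, 0.2134]
eef_rot: [179.9, -0.1, -87.8]
contact_force: [0.2, 0.1, 0.8]
gripper_width: 0.0003
```

Run:
```python
from h import *
s=r.get_state();print(s["tcp_pos"],s["eef_rot"],s["contact_force"])
for n in("scene",):
    im=r.capture(n)[:,:,::-1]
    t=s["tcp_pos"];print(proj(n,[t]))
    cv2.imwrite("pics/s2.png",cv2.resize(im[80:280,240:440],None,fx=3,fy=3,interpolation=cv2.INTER_CUBIC))
```

```text
[0.46353984 0.02469626 0.2134012 ] [ 1.79871951e+02 -5.42634932e-02 -8.78361136e+01] [0.19641254 0.09825381 0.83537958]
[[334.31403328 154.20082885]]
```

View pics/s2.png

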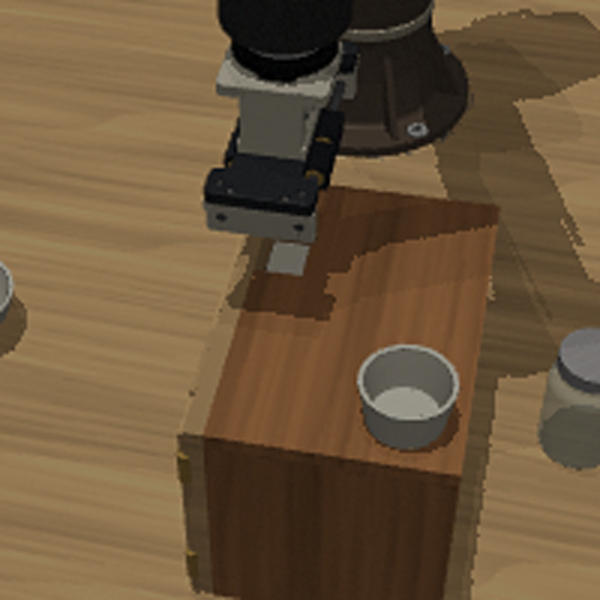

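The fingertips sit over the slot, with the pad just visible ahead at zoom (288, 258). Now I go down slowly, feeling for the pad.

Request:
servo_tool:
  steps:
    - [0,-0.15,0,0.5,0]
    - [0,0,0,0.5,0]
    - [0,0,0,0.4,0]
    - [0,0,0,0.2,0]
    - [0,0,0,0.1,0]

```text
time_s: 4.82
tcp_pos: [0.4641, 0.0271, 0.1975]
eef_rot: [-180.0, -0.0, -87.8]
contact_force: [-0.3, 0.6, -0.2]
gripper_width: 0.0001
```

Request:
servo_tool:
  steps:
    - [0,0,0,0.1,0]
    - [0,0,0,0.1,0]
    - [0,0,0,0.1,0]
    - [0,0,0,0.1,0]

```text
time_s: 5.32
tcp_pos: [0.4641, 0.0271, 0.1935]
eef_rot: [-180.0, 0.0, -87.8]
contact_force: [0.5, 0.4, 0.5]
gripper_width: 0.0008
```

Request:
servo_tool:
  steps:
    - [0,0,0,0.1,0]
    - [0,0,0,0.1,0]
    - [0,0,0,0.1,0]
    - [0,0,0,0.1,0]

```text
time_s: 5.82
tcp_pos: [0.4641, 0.0271, 0.1895]
eef_rot: [180.0, 0.0, -87.8]
contact_force: [0.3, -0.0, -0.1]
gripper_width: 0.0004
```

Request:
servo_tool:
  steps:
    - [0,0,0,0.1,0]
    - [0,0,0,0.1,0]
    - [0,0,0,0.1,0]

```text
time_s: 6.2
tcp_pos: [0.4641, 0.0271, 0.1865]
eef_rot: [180.0, -0.0, -87.8]
contact_force: [-0.2, -0.4, -0.1]
gripper_width: 0.0008
```

Request:
servo_tool:
  steps:
    - [0,0,0,0.1,0]
    - [0,0,0,0.1,0]
    - [0,0,0,0.1,0]

```text
time_s: 6.58
tcp_pos: [0.4641, 0.0271, 0.1835]
eef_rot: [-180.0, 0.0, -87.8]
contact_force: [-0.1, -0.2, -0.5]
gripper_width: 0.0006
```

Request:
servo_tool:
  steps:
    - [0,0,0,0.1,0]
    - [0,0,0,0.1,0]
    - [0,0,0,0.1,0]

```text
time_s: 6.95
tcp_pos: [0.4641, 0.0271, 0.1805]
eef_rot: [-180.0, 0.0, -87.8]
contact_force: [-0.1, 0.2, 0.8]
gripper_width: 0.0
```

Request:
servo_tool:
  steps:
    - [0,0,0,0.1,0]
    - [0,0,0,0.1,0]

```text
time_s: 7.2
tcp_pos: [0.4641, 0.0271, 0.1785]
eef_rot: [180.0, -0.0, -87.8]
contact_force: [0.4, -0.6, 0.5]
gripper_width: 0.0003
```

Request:
servo_tool:
  steps:
    - [0,0,0,0.1,0]
    - [0,0,0,0.1,0]

```text
time_s: 7.45
tcp_pos: [0.4641, 0.0271, 0.1765]
eef_rot: [-180.0, -0.0, -87.8]
contact_force: [-0.0, -0.0, -0.0]
gripper_width: 0.0006
```

Request:
servo_tool:
  steps:
    - [0,0,0,0.1,0]
    - [0,0,0,0.1,0]

```text
time_s: 7.7
tcp_pos: [0.464, 0.0271, 0.1747]
eef_rot: [180.0, -0.0, -87.8]
contact_force: [-1.6, 0.6, 3.9]
gripper_width: 0.0003
```

Request:
servo_tool:
  steps:
    - [0,0,0,0.1,0]
    - [0,0,0,0.1,0]

```text
time_s: 7.95
tcp_pos: [0.464, 0.0271, 0.1726]
eef_rot: [-180.0, -0.0, -87.8]
contact_force: [-3.1, 0.9, 4.5]
gripper_width: 0.0004
```

Request:
servo_tool:
  steps:
    - [0,0,0,0.1,0]
    - [0,0,0,0.1,0]

```text
time_s: 8.2
tcp_pos: [0.464, 0.0271, 0.1706]
eef_rot: [-180.0, -0.0, -87.8]
contact_force: [-3.3, 0.4, 5.5]
gripper_width: -0.0
```

Request:
servo_tool:
  steps:
    - [0,0,0,0.1,0]
    - [0,0,0,0.05,0]
    - [0,0,0,0,0]

```text
time_s: 8.57
tcp_pos: [0.464, 0.0271, 0.1692]
eef_rot: [180.0, -0.0, -87.8]
contact_force: [-3.1, 0.5, 5.9]
gripper_width: 0.0005
```

Request:
servo_tool:
  steps:
    - [0,0,0,0.1,0]
    - [0,0,0,0,0]

```text
time_s: 8.82
tcp_pos: [0.464, 0.0271, 0.1682]
eef_rot: [180.0, -0.0, -87.8]
contact_force: [-3.5, 0.8, 7.7]
gripper_width: 0.0006
```

Request:
servo_tool:
  steps:
    - [0,0,0,0.1,0]
    - [0,0,0,0.03,0]
    - [0,0,0,0,0]

```text
time_s: 9.2
tcp_pos: [0.464, 0.0271, 0.167]
eef_rot: [180.0, -0.0, -87.8]
contact_force: [-3.8, 0.1, 7.1]
gripper_width: 0.0005
```

Run:
```python
from h import *
s=r.get_state();print(s["tcp_pos"],s["eef_rot"],s["contact_force"],s["moment"])
```

```text
[0.46400927 0.02705812 0.16698585] [ 1.79997730e+02 -5.14852292e-03 -8.77781703e+01] [-3.84363635  0.07032757  7.13577908] [ 0.27983798  1.48700469 -0.03276794]
```

Contact was at z ≈ 0.1756, so the pad is about 24 mm below the top and now about 8.6 mm down at 7.1 N. Now I push outward, holding the depth.

Request:
servo_tool:
  steps:
    - [0,0.15,0,0,0]
    - [0,0.15,0,0,0]
    - [0,0.15,0,0,0]
    - [0,0.15,0,0,0]

```text
time_s: 9.7
tcp_pos: [0.464, 0.021, 0.1669]
eef_rot: [180.0, -0.0, -87.8]
contact_force: [-3.6, 2.0, 7.7]
gripper_width: 0.0004
```

Request:
servo_tool:
  steps:
    - [0,0.15,0,0,0]
    - [0,0.15,0,0,0]

```text
time_s: 9.95
tcp_pos: [0.464, 0.018, 0.1669]
eef_rot: [180.0, -0.0, -87.8]
contact_force: [-4.1, 1.0, 8.0]
gripper_width: 0.0001
```

Request:
servo_tool:
  steps:
    - [0,0.15,0,-0.03,0]
    - [0,0.15,0,0,0]
    - [0,0.15,0,0,0]

```text
time_s: 10.32
tcp_pos: [0.4642, 0.0135, 0.1672]
eef_rot: [180.0, -0.0, -87.8]
contact_force: [-4.6, 1.3, 7.7]
gripper_width: 0.0006
```

Run:
```python
from h import *
s=r.get_state();print(s["tcp_pos"],s["contact_force"])
im=r.capture("scene")[:,:,::-1];cv2.imwrite("pics/s3.png",cv2.resize(im[100:300,240:440],None,fx=3,fy=3,interpolation=cv2.INTER_CUBIC))
im=r.capture("top")[:,:,::-1];cv2.imwrite("pics/t3.png",cv2.resize(im[130:290,230:390],None,fx=3.7,fy=3.7,interpolation=cv2.INTER_CUBIC))
```

```text
[0.46417403 0.01347996 0.16715729] [-4.56943015  1.27014948  7.66030647]
```

View pics/s3.png

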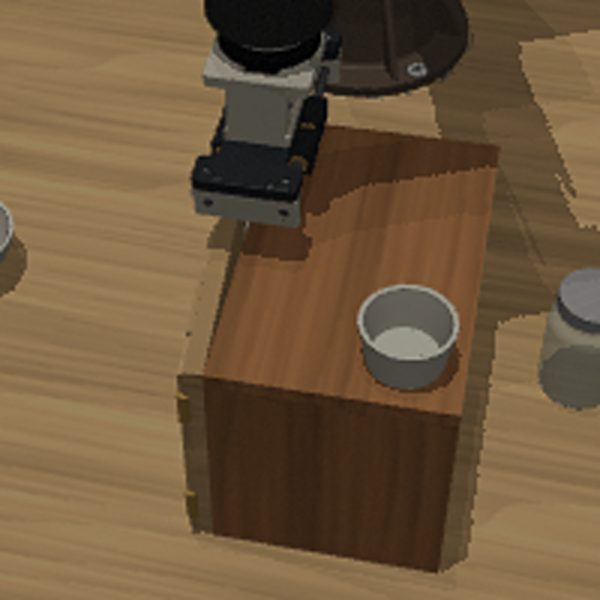

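View pics/t3.png

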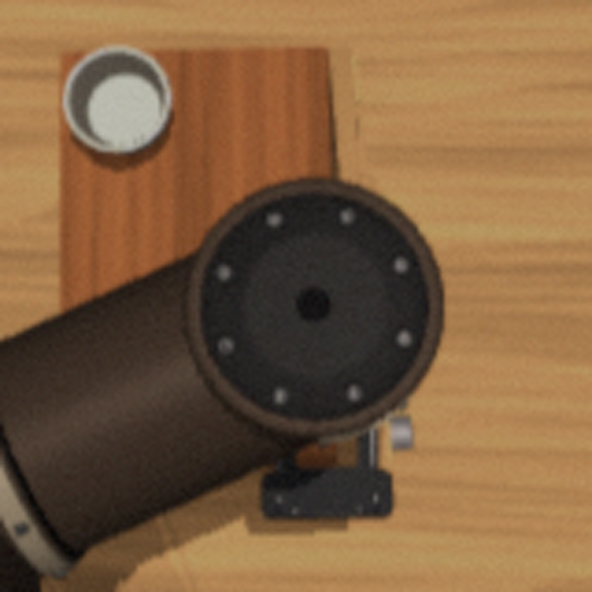

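The scene view shows a dark gap between door and carcass at zoom (232, 240). So the door is already following the finger, dragged by the pad. I keep the pad pressed well past 16 mm.

Request:
servo_tool:
  steps:
    - [0,0.15,-0.01,0,0]
    - [0,0.15,-0.01,0,0]
    - [0,0.15,-0.02,0,0]
    - [0,0.15,-0.02,0,-0.8]

```text
time_s: 10.92
tcp_pos: [0.4645, 0.0073, 0.1669]
eef_rot: [179.9, -0.0, -87.0]
contact_force: [-4.9, 0.1, 7.0]
gripper_width: 0.0009
```

Request:
servo_tool:
  steps:
    - [0,0.15,-0.02,0,-0.8]
    - [0,0.2,-0.02,0,-0.8]
    - [0,0.2,-0.02,0,-0.8]
    - [0,0.2,-0.02,0,-0.8]

```text
time_s: 11.42
tcp_pos: [0.4656, -0.0002, 0.1669]
eef_rot: [179.9, -0.0, -83.8]
contact_force: [-6.3, 0.1, 7.9]
gripper_width: 0.0004
```

Run:
```python
from h import *
s=r.get_state();print(s["tcp_pos"],s["contact_force"])
im=r.capture("scene")[:,:,::-1];cv2.imwrite("pics/s4.png",cv2.resize(im[100:300,240:440],None,fx=3,fy=3,interpolation=cv2.INTER_CUBIC))
im=r.capture("top")[:,:,::-1];cv2.imwrite("pics/t4.png",cv2.resize(im[130:290,230:390],None,fx=3.7,fy=3.7,interpolation=cv2.INTER_CUBIC))
```

```text
[ 4.65624100e-01 -2.25489016e-04  1.66860942e-01] [-6.28709953  0.09490059  7.87756932]
```

View pics/s4.png

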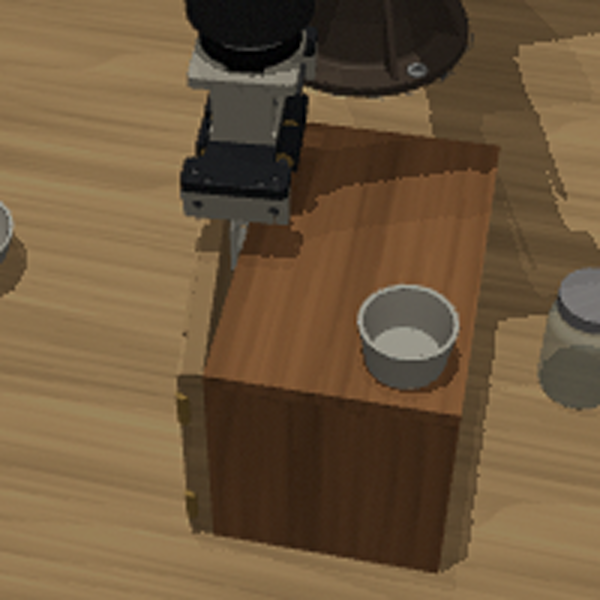

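View pics/t4.png

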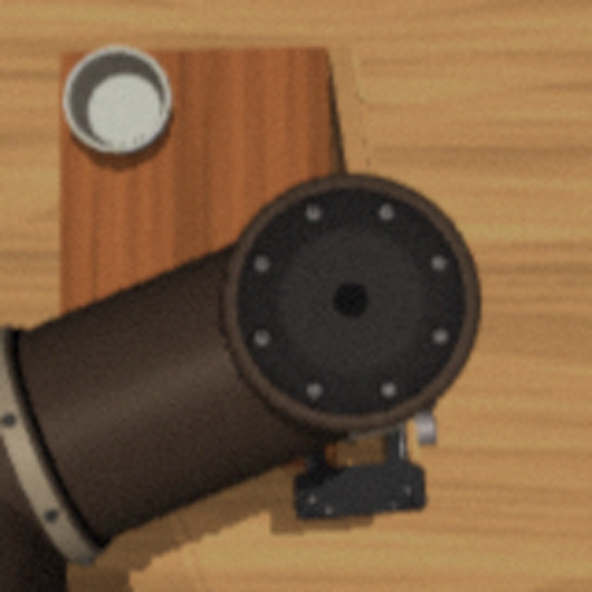

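The door has followed to about 0.13 rad: the finger moved 27 mm at a 210 mm radius, and the knob's motion agrees. That clears the catch plate. Now I lift off the pad but stay below the door's top edge, and line the tool up with the door.

Request:
servo_tool:
  steps:
    - [0,0,0,-0.2,0]
    - [0,0,0,-0.5,0]
    - [0,0,0,-0.6,-1]
    - [0,0,0,-0.5,-1.5]
    - [0,0,0,0,-1]
    - [0,0,0,0,0]

```text
time_s: 12.28
tcp_pos: [0.4668, 0.0003, 0.1849]
eef_rot: [180.0, 0.0, -80.3]
contact_force: [-0.1, 0.7, 0.1]
gripper_width: 0.0005
```

Request:
servo_tool:
  steps:
    - [0,0.2,0,0,0]
    - [0,0.2,0,0,0]
    - [0,0.2,0,0,0]

```text
time_s: 12.65
tcp_pos: [0.4678, -0.0059, 0.185]
eef_rot: [180.0, -0.0, -80.3]
contact_force: [-0.4, -0.7, 0.6]
gripper_width: 0.0007
```

Request:
servo_tool:
  steps:
    - [0,0.2,0,0,0]
    - [0,0.2,0,0,0]
    - [0,0.4,0,0,-1]
    - [0,0.4,0.02,0,-1]

```text
time_s: 13.15
tcp_pos: [0.4696, -0.0178, 0.185]
eef_rot: [180.0, 0.0, -78.2]
contact_force: [-0.0, 0.9, -0.4]
gripper_width: 0.0006
```

Request:
servo_tool:
  steps:
    - [0,0.6,0.04,0,-1.6]
    - [0,0.6,0.04,0,-1.6]
    - [0,0.7,0.04,0,-2]
    - [0,0.7,0.05,0,-2]

```text
time_s: 13.65
tcp_pos: [0.4746, -0.0435, 0.185]
eef_rot: [-180.0, 0.0, -71.0]
contact_force: [-0.3, 1.6, -1.5]
gripper_width: 0.0005
```

Run:
```python
from h import *
s=r.get_state();print(s["tcp_pos"],s["contact_force"],s["eef_rot"])
im=r.capture("scene")[:,:,::-1];cv2.imwrite("pics/s5.png",cv2.resize(im[100:300,200:440],None,fx=3,fy=3,interpolation=cv2.INTER_CUBIC))
```

```text
[ 0.4746114  -0.04349304  0.18502892] [-0.30392551  1.59238174 -1.46623856] [-1.79989298e+02  3.38776954e-03 -7.09795173e+01]
```

View pics/s5.png

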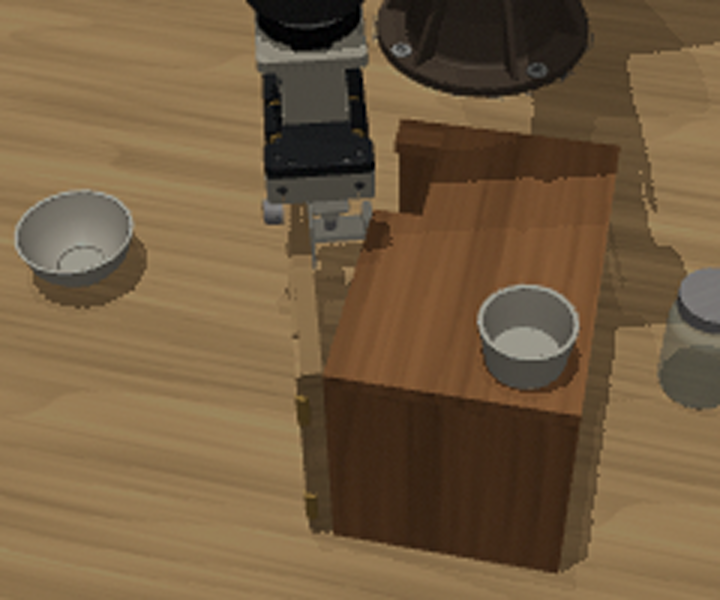

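The door is about 17–18° open and following the finger at 1.6 N, with the hook clear of the carcass. I keep swinging it along the arc.

Request:
servo_tool:
  steps:
    - [0,0.9,0.05,0,-2.5]
    - [0,1.1,0.06,0,-3]
    - [0,1.1,0.06,0,-3]
    - [0,1.1,0.06,0,-3]
    - [0,1.1,0.06,0,-3]
    - [0,1.1,0.06,0,-3]
    - [0,1.1,0.06,0,-3]

```text
time_s: 14.58
tcp_pos: [0.5059, -0.1114, 0.1851]
eef_rot: [-180.0, -0.0, -50.5]
contact_force: [0.3, 1.1, 0.3]
gripper_width: 0.0004
```

Request:
servo_tool:
  steps:
    - [0,1.1,0.06,0,-3]
    - [0,1.1,0.06,0,-3]
    - [0,1.1,0.06,0,-3]
    - [0,1.1,0.06,0,-3]
    - [0,1.1,0.06,0,-3]
    - [0,1.1,0.06,0,-3]
    - [0,0.7,0.05,0,-2]
    - [0,0.3,0,0,-1]

```text
time_s: 15.58
tcp_pos: [0.5594, -0.1646, 0.1848]
eef_rot: [180.0, 0.0, -29.6]
contact_force: [-0.4, 0.1, 0.6]
gripper_width: 0.0007
```

Run:
```python
from h import *
s=r.get_state();print(s["tcp_pos"],s["contact_force"],s["eef_rot"],s["joints"])
im=r.capture("scene")[:,:,::-1];cv2.imwrite("pics/s6.png",cv2.resize(im[100:300,200:440],None,fx=3,fy=3,interpolation=cv2.INTER_CUBIC))
im=r.capture("top")[:,:,::-1];cv2.imwrite("pics/t6.png",im)
```

```text
[ 0.55938541 -0.16464853  0.18481727] [-0.42431765  0.06489549  0.5886206 ] [ 1.79974499e+02  2.73579068e-02 -2.95690317e+01] [ 2.80703720e+00  1.37490926e+01 -1.46266223e+01  7.82494218e-03
 -6.16610454e+01  5.76202206e+01]
```

View pics/s6.png

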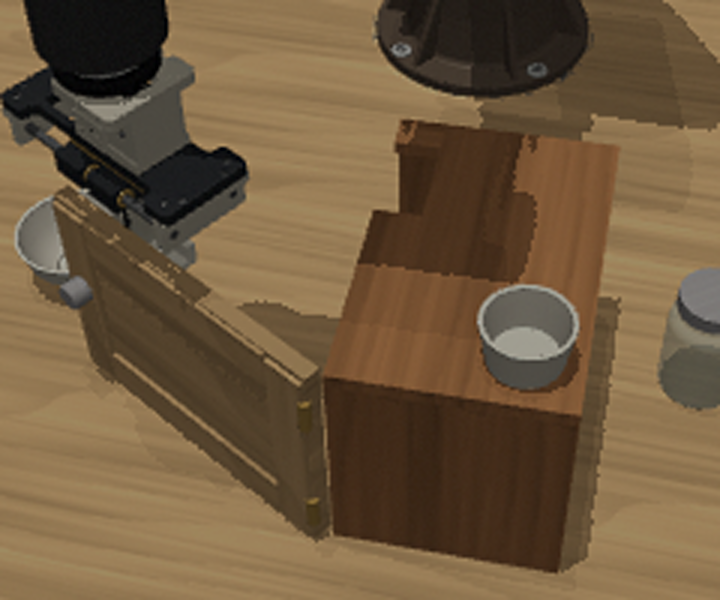

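View pics/t6.png

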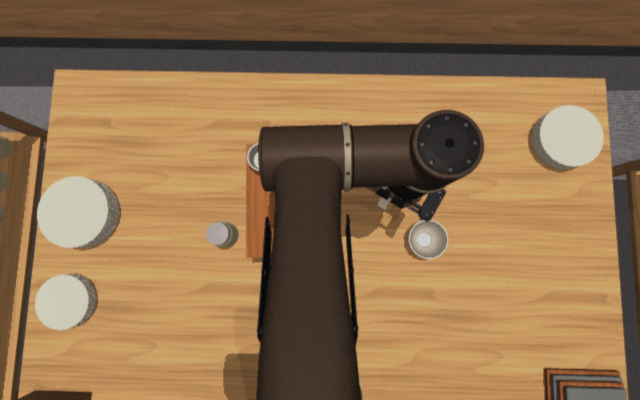

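The door stands near 58°. I back off the panel slightly, lift straight up and draw away.

Request:
servo_tool:
  steps:
    - [0,-0.2,0,0,0]
    - [0,-0.3,0,0,0]
    - [0,0,0,-0.5,0]
    - [0,0,0,-1.5,0]
    - [0,0,0,-2.5,0]
    - [0,0,0,-3,0]
    - [0,0,0,-3,0]
    - [0,0,0,-2,0]

```text
time_s: 16.68
tcp_pos: [0.5555, -0.162, 0.3132]
eef_rot: [-179.9, -0.2, -29.6]
contact_force: [0.5, -0.3, 0.1]
gripper_width: -0.0002
```

Request:
servo_tool:
  steps:
    - [0,2,3,0,0]
    - [0,3,3,0,0]
    - [0,3,3,0,0]
    - [0,3,3,0,0]
    - [0,3,3,0,0]
    - [0,2,2,0,0]
    - [0,1,1,0,0]
    - [0,0,0,0,0]

```text
time_s: 17.68
tcp_pos: [0.6139, -0.4028, 0.3101]
eef_rot: [180.0, 0.0, -29.6]
contact_force: [0.2, -0.6, -0.1]
gripper_width: 0.0008
```

Run:
```python
from h import *
s=r.get_state();print(s["time_s"],s["tcp_pos"],s["contact_force"],s["eef_rot"])
im=r.capture("scene")[:,:,::-1];cv2.imwrite("pics/s7.png",cv2.resize(im[50:300,180:450],None,fx=2.4,fy=2.4,interpolation=cv2.INTER_CUBIC))
im=r.capture("top")[:,:,::-1];cv2.imwrite("pics/t7.png",im)
```

```text
17.675 [ 0.61391468 -0.40279763  0.3101072 ] [ 0.21325739 -0.63271505 -0.11627058] [ 1.79997712e+02  1.20702017e-02 -2.96389485e+01]
```

View pics/s7.png

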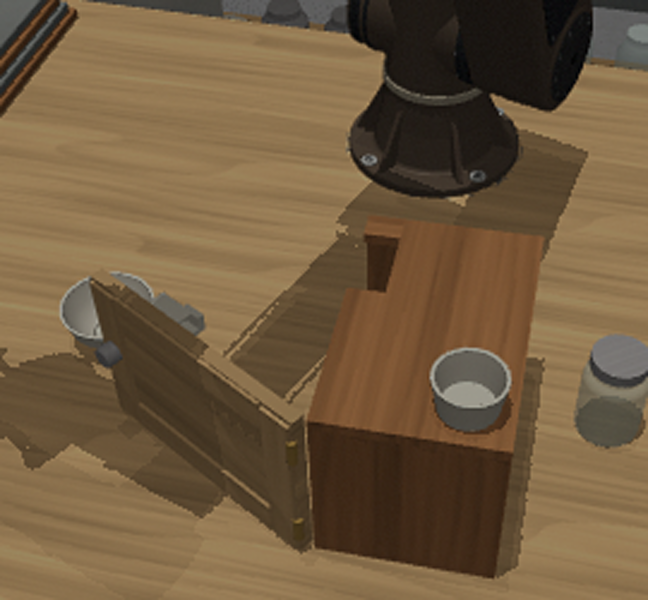

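View pics/t7.png

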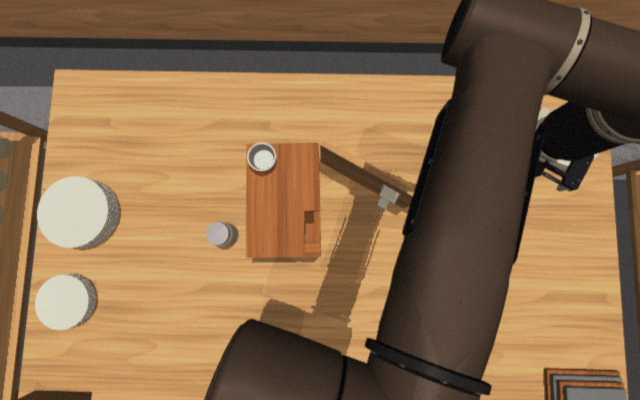

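Run:
```python
from h import *
a=ray("top",[(324,149),(405,200)],.2);d=a[1]-a[0];print(a,np.degrees(np.arctan2(d[1],d[0]))%360-182.3)
A=cv2.imread("pics/scene1.png");B=r.capture("scene")[:,:,::-1]
D=cv2.absdiff(A,B).max(2)
for n,(u,v) in dict(ram=(376,212),jar=(436,213)).items():print(n,D[v-15:v+15,u-15:u+15].mean())
print(ray("top",[(262,157),(220,235)],.2).round(3), r.get_state()["time_s"],r.get_state()["qd"])
r.close_job()
```

```text
[[ 0.65726403  0.00227271  0.2       ]
 [ 0.53461661 -0.19687968  0.2       ]] 56.07328311000896
ram 4.472222222222222
jar 4.36
[[0.634 0.155 0.2  ]
 [0.439 0.249 0.2  ]] 17.825 [ 0.21205811 -0.32304756 -0.11638315  0.10510131  0.16748172  0.06383207]
the job is handed in; nothing more can be done
```

The cupboard door is open and standing by itself at about 56–58°. The job is handed in at 17.8 s of the 51 s allowed; no verdict is reported.

**What I did**
- **Feeling and pressing the pad:** I lowered the shut fingers through the slot and felt the pad about 24 mm below the top. I pressed it about 9 mm, at 7–8 N.
- **Opening:** I held the pad down while moving the door out about 27 mm at the slot, well past the 16 mm needed. Friction on the pad drew the door open, so the finger did not push the panel itself at that stage. I then lifted off the pad, swung the door by its inner face at about 1–2 N, backed off and drew away.

**Last checks**
- **Door angle:** the top camera gave about 56°, and the tool's final heading gave about 58°.
- **Forces:** the largest I read was about 10 N in total, against the 18 N limit. That included an unexpected sideways force of up to 6 N along the door while pressing, which I took to be friction on the pad. It dropped to zero when I lifted off. I read the force only at the end of each move, so shorter peaks in between would not show.
- **Bystanders:** the ramekin and jar look unchanged between the first and last pictures. The bowl showed in its place, but the door and arm partly hid it at the end, so I checked it only by eye.
- **Robot:** the arm is clear of everything, with the contact force down to noise level.

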